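Start the brass wing screw of the insole clamp square with the fork key

ROBOT

A 7-joint arm with a two-finger parallel gripper is mounted at the origin on the work surface. World frame = base frame: x ahead of the robot, y to its left, z up, the work surface at z = 0. Lengths are in mm, angles in rad, forces in N, time in s.
With the tool pointing down it reaches from about 400 to 875 mm from the base axis. Payload 19.3 kg.
Tool frame: the origin (TCP) lies at the very end of the fingers, on their centre line; the grasp point (between the pads) lies 19 mm behind it (grip_point_offset is the z of the grasp point in the tool frame, in mm); z points along the fingers, x is the direction in which the jaws open and shut, and the axes are right-handed (so a half turn about z gives the same grasp; the last joint's range is limited). The gripper opens to 85 mm and grips with 20 to 120 N. Pads are 22 mm wide; open, the fingers measure 114 mm over their backs; the gripper's body (76 mm by 85 mm) begins 54 mm behind the grasp point. The pads swing forward as they close: fully open they stand 13 mm farther back than shut.
Start: joints at [1.157, 0.521, -0.036, 1.599, 0.021, 1.021, -0.113], TCP at [210.639, -588.427, 231.291] pointing down, gripper open.
Joint ranges: [-2.91, 2.91], [-0.3, 2.13], [-1.5, 1.42], [0.17, 2.43], [-1.26, 4.41], [0.16, 1.93], [-2.52, 2.52]. Speed limits (rad/s): [1.89, 1.89, 2.39, 2.39, 3.01, 3.01, 3.01].

INTERFACE

Orientations are given as a 3x3 rotation matrix whose columns are the frame's x, y, z axes.
In Python, from workcell import movep, movel, goto_joints, open_gripper, clamp, wait, inverse_kinematics, read_state, camera, PlanningError, finish_job, grip_point_offset gives the robot as it stands. Calls block until the motion is done:
- movep(position, orientation): joint-space move of the TCP to a pose.
- movel(position, frame=None, max_speed=150, guard=None): straight line of the TCP; frame=None keeps the orientation; max_speed is the mean speed in mm/s. With guard (N) it stops when the force on the tool has changed by that much, and returns True; else False.
- goto_joints(angles): joint-space move.
- open_gripper() and clamp(): open the fingers fully, or close them until they stop; the grip force is fixed at half the most.
- wait(seconds).
- inverse_kinematics(position, orientation): joint angles nearest the present ones, or None.
- read_state(): the state.
- camera(name): name is "scene" or "top"; returns a dict with "image" (480x640x3 uint8, blue, green, red), "range_z" (480x640 float32, mm along the optical axis (not along the pixel's ray), 0 where there is no reading), "fx", "fy", "cx", "cy" (pixels), "dist_coeffs" ([k1, k2, p1, p2, k3] as OpenCV has them; the pictures are not rectified), "cam_to_world" (4x4, takes a point from camera to world coordinates). Camera axes: x right, y up, looking along -z (the intrinsics and any distortion apply to the point x, -y, -z); pixel columns grow to the right and rows downward; lengths in mm; the calibration is good to about 2 mm. A picture is of the moment at which its call begins.
A pose or a line that the arm cannot do raises PlanningError and nothing moves.
- finish_job(): hands the job in, once; it reports no verdict.
The state is a dict: "time": time; "qpos": joint angles; "qvel": joint speeds; "joint_efforts": joint torques, N m; "eef_pos": TCP position; "tool_rot": TCP orientation; "ft_force": force on the tool from outside, world axes, zero at the start; "torque": the same for the moment, N m; "finger_gap": finger opening in mm.
Only numpy, scipy, OpenCV 4.12 (cv2) and the standard library are available. Lean on these libraries where they do the work, as an engineer would, in place of code of your own. Each camera call takes 0.05 s, during which the arm holds its last target. There are 200 camera calls.

TASK

Pick up the fork key with the orange T-handle, set it upright and centred over the brass wing screw so that its two cheeks straddle the wing and stand flat on the clamp plate, and only then turn it clockwise (seen from above) until the brass screw itself has turned at least an eighth of a turn. Keep the key upright while turning, leave the black wing screw as it is, and let go with the key left standing flat on the plate over the brass screw.

Things in the scene. Friction and masses are not known exactly. Their poses are not given: they have to be found in the camera images.
- key: Loose fork key standing upright, under 0.5 kg. Origin on its axis at the feet, z up. Orange T-bar 90 (x) x 24 (y) x 26 mm, middle 99 mm up; 16 mm stem; steel bridge 60 x 48 mm, underside 26 mm up; two cheeks 60 mm long (x), 9 thick, with a 30 mm slot between them along x, open below and at the ends. A half turn about z gives the same key. The tool with dark wood T-bar and round foot is another.
- brass_screw_seat (a point): Brass wing screw's axis at the upper face of its fixed clamp: grey plate 120 x 120 mm, 54 mm above the bench. z up, x along the wing before it is turned. Wing 54 long, 8 thick, rounded ears, 6 to 24 mm above the plate, on a 10 mm shank: 10 mm of room each side in the key's slot. From parallel, the key turns idly about 24 degrees before its cheeks take the wing along.
- brass_screw (a joint): Turn of the brass wing screw in rad, 0 at the start, growing clockwise seen from above. Stiff (0.1 N m), stays where it is left, goes on for nearly a full turn, does not sink.
- black_screw (a joint): Turn in rad of the black wing screw on the other, equal clamp, 0 at the start, same sense. To be left alone.
Not all that is in view belongs to the job. What is shaped like the part that bears brass_screw_seat but purple is not meant. Leave any turquoise look-alike of the key alone.

How it is judged:
By the outcome, as a careful person would: the job done as asked, in the order asked, and still so for the second after the job is handed in, with the robot touching nothing.
It also fails if it takes over 42 s, if anything falls off the work surface, if the arm or the gripper's body presses on something with over 40 N, if the wrist force passes 120 N, or if a joint passes its speed limit or range.

## Working session

There is one attempt and no reset: what is moved stays moved. The work goes in short steps, each a Python script; the robot and the scene stay as the last script left them, time stands still between calls to the robot, and variables do not carry over. Pictures are saved under pics/ and viewed, about 8 in all and at most 12, crops included, and the job is handed in when it is done.

```bash
mkdir -p pics; cat > h.py <<'E'
import numpy as np, cv2
from workcell import *
def snap(n,f):
    c=camera(n); cv2.imwrite(f'pics/{f}.png',c['image']); np.savez(f'pics/{f}.npz',**{k:np.array(v) for k,v in c.items()}); return c
def load(f): return dict(np.load(f'pics/{f}.npz'))
def cloud(c):
    K=np.array([[c['fx'],0,c['cx']],[0,c['fy'],c['cy']],[0,0,1]],float)
    v,u=np.mgrid[0:480,0:640]
    p=cv2.undistortPoints(np.stack([u,v],-1).reshape(-1,1,2).astype(float),K,np.array(c['dist_coeffs'],float)).reshape(480,640,2)
    z=c['range_z'].astype(float)
    P=np.stack([p[...,0]*z,-p[...,1]*z,-z,np.ones_like(z)],-1)@np.array(c['cam_to_world']).T
    P=P[...,:3]; P[z==0]=np.nan
    return P
def R(a): # tool down, x axis at yaw a
    c,s=np.cos(a),np.sin(a); return np.array([[c,s,0],[s,-c,0],[0,0,-1.]])
E
python3 - <<'E'
from h import *
for n in('top','scene'):
    c=snap(n,n+'0'); print(n,c['fx'],np.round(c['cam_to_world'],2).tolist())
print(read_state()['time'])
E
```

```text
top 535.3182165389011 [[0.05, 0.98, -0.21, 329.18], [-1.0, 0.04, -0.02, -154.34], [-0.01, 0.21, 0.98, 1086.85], [0.0, 0.0, 0.0, 1.0]]
scene 475.552606411677 [[0.48, -0.72, 0.5, 1150.26], [0.88, 0.39, -0.28, -468.83], [0.01, 0.57, 0.82, 1031.03], [0.0, 0.0, 0.0, 1.0]]
0.1
```

View pics/top0.png

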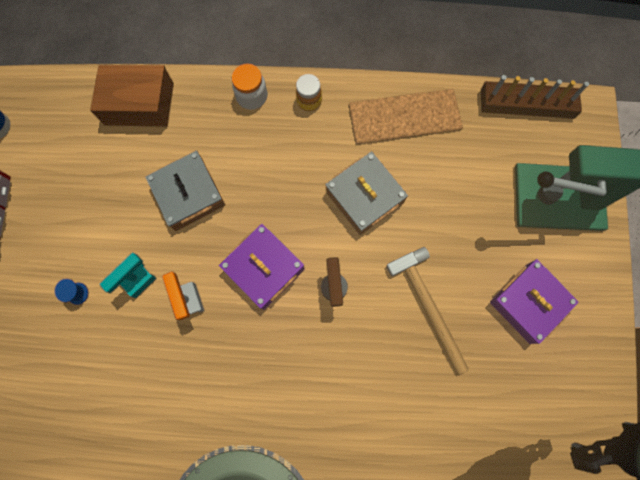

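View pics/scene0.png

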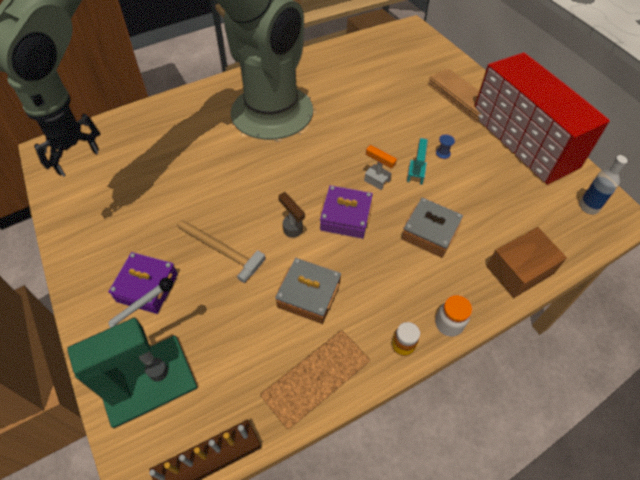

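The top view shows the orange key bar at (176,296), the brass wing on the grey plate at (367,188), the black one at (181,186), and the turquoise look-alike at (125,273). Next I'll measure them.

```bash
cat > m.py <<'E'
from h import *
def seg(c,P,box,hs,zr,S=100,V=60):
    h=cv2.cvtColor(c['image'],cv2.COLOR_BGR2HSV); m=np.zeros((480,640),bool)
    x0,y0,x1,y1=box; m[y0:y1,x0:x1]=1
    m&=(h[...,0]>=hs[0])&(h[...,0]<=hs[1])&(h[...,1]>S)&(h[...,2]>V)&(P[...,2]>zr[0])&(P[...,2]<zr[1])
    return m
def rect(q):
    r=cv2.minAreaRect(q[:,:2].astype(np.float32)); b=cv2.boxPoints(r)
    e=[b[1]-b[0],b[2]-b[1]]; l=max(e,key=np.linalg.norm)
    return np.round(r[0],1),np.round(r[1],1),np.round(np.degrees(np.arctan2(l[1],l[0]))%180,1)
E
cat > a.py <<'E'
from m import *
for n,kb,bb,pb in(('top0',(155,260,215,330),(350,170,385,205),(320,145,412,240)),('scene0',(355,140,405,195),(290,268,330,296),(270,255,345,325))):
    c=load(n);P=cloud(c)
    for nm,b,hs,zr,S in(('key bar top',kb,(3,14),(100,125),150),('key bar all',kb,(3,14),(60,125),150),('bridge',kb,(0,180),(28,60),-1),('brass',bb,(12,28),(66,90),110),('plate',pb,(0,180),(50,58),-1)):
        m=seg(c,P,b,hs,zr,S,0); q=P[m]
        if len(q)>5: print(n,nm,len(q),'z',np.round(np.percentile(q[:,2],[5,50,95]),1),'mean',np.round(q.mean(0),1),*rect(q))
a=cv2.resize(load('top0')['image'][230:330,90:220],None,fx=5,fy=5,interpolation=2)
b=cv2.resize(load('top0')['image'][145:245,320:412],None,fx=5,fy=5,interpolation=2)
cv2.imwrite('pics/crop0.png',cv2.resize(np.hstack([a,b]),(800,360)))
E
python3 a.py
```

```text
top0 key bar top 244 z [102.2 109.8 113.6] mean [419.2 133.3 109.2] [423.5 136. ] [90.3 25.2] 22.2
top0 key bar all 280 z [ 95.5 109.3 113.3] mean [419.2 132.1 107.5] [423.5 136. ] [90.3 25.2] 22.2
top0 bridge 370 z [30.6 33.7 38. ] mean [427.4 124.7  34.2] [427.9 125.6] [58.9 26.1] 23.9
top0 brass 124 z [68.2 74.  78.8] mean [ 658.4 -215.2   73.9] [ 659.1 -215.5] [51.3  8.7] 39.9
top0 plate 3081 z [50.7 53.5 56.5] mean [ 658.9 -214.3   53.5] [ 660.3 -215.1] [121.5 121.5] 39.5
scene0 key bar top 259 z [103.1 110.7 115. ] mean [427.1 134.3 110.1] [424.7 135.4] [92.6 28.4] 20.7
scene0 key bar all 350 z [ 91.1 109.5 114.4] mean [428.  132.8 106. ] [424.8 135.3] [92.3 29.1] 23.0
scene0 bridge 340 z [29.9 34.4 55.9] mean [437.1 118.6  38.2] [446.7  95.3] [ 62.9 146.4] 118.2
scene0 brass 100 z [67.7 73.9 79.2] mean [ 662.1 -215.8   73.7] [ 661.2 -215.6] [50.7  9.5] 38.6
scene0 plate 2037 z [51. 54. 57.] mean [ 663.9 -218.    54. ] [ 662.4 -214.9] [125.5 121.1] 39.5
```

View pics/crop0.png

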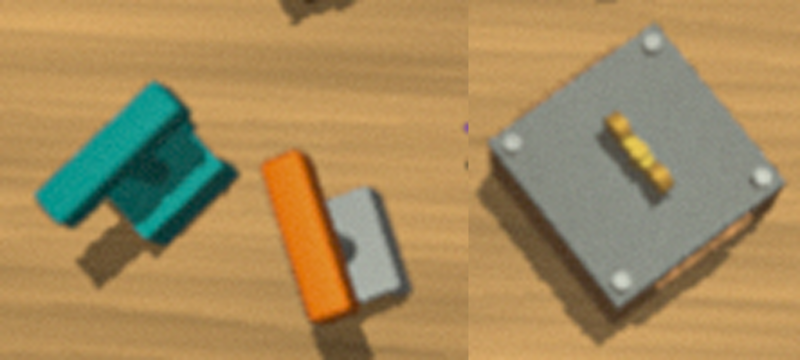

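Both cameras agree to about 1–2 mm, and the sizes and heights match the given ones. Key: (424,135.7), yaw 22.3°. Brass seat: (660.5,-215.3), wing yaw 39.5°. Next: reach, joint 7 range and clearance to the turquoise key.

```bash
python3 - <<'E'
from m import *
c=load('top0');P=cloud(c); k=np.radians(22.3)
for hz in((75,130),(28,75)):
    q=P[seg(c,P,(90,240,160,310),(75,100),hz,80,30)][:,:2]-[424,135.7]
    q=q@np.array([[np.cos(k),-np.sin(k)],[np.sin(k),np.cos(k)]]); print(hz,len(q),np.round([q.min(0),q.max(0)]), 'near |x|<20:',q[abs(q[:,0])<20].min(0) if (abs(q[:,0])<20).any() else None)
print(grip_point_offset)
for s in(90,-90):
    for p,a in(((424,135.7,80),22.3),((424,135.7,230),22.3),((660.5,-215.3,230),39.5),((660.5,-215.3,134),39.5),((660.5,-215.3,134),-48),((660.5,-215.3,134),39.5+180),((660.5,-215.3,134),-48+180)):
        r=inverse_kinematics(p,R(np.radians(a+s))); print(s,p,a,None if r is None else np.round(r,2))
E
```

```text
(75, 130) 678 [[ 49.  46.]
 [104. 131.]] near |x|<20: None
(28, 75) 469 [[ 45.  54.]
 [ 97. 119.]] near |x|<20: None
-18.700000000000003
90 (424, 135.7, 80) 22.3 [ 0.22  0.64 -0.87  2.15  0.78  0.71  0.77]
90 (424, 135.7, 230) 22.3 [ 0.41  0.4  -1.06  2.02  0.42  0.97  1.09]
90 (660.5, -215.3, 230) 39.5 [ 0.86  0.95 -1.28  1.35  0.9   1.47  1.9 ]
90 (660.5, -215.3, 134) 39.5 [ 0.87  1.08 -1.28  1.44  1.03  1.38  1.82]
90 (660.5, -215.3, 134) -48 [ 0.54  0.78 -0.53  1.46  0.43  1.02  0.65]
90 (660.5, -215.3, 134) 219.5 [ 0.34  0.74 -0.18  1.47  0.15  0.95 -0.77]
90 (660.5, -215.3, 134) 132 [ 0.13  0.74  0.16  1.48 -0.14  0.93 -2.07]
-90 (424, 135.7, 80) 22.3 [-0.1   0.53 -0.44  2.16  0.43  0.53 -2.04]
-90 (424, 135.7, 230) 22.3 [ 0.26  0.33 -0.85  2.02  0.31  0.92 -1.94]
-90 (660.5, -215.3, 230) 39.5 [ 0.34  0.64 -0.19  1.39  0.13  1.12 -0.75]
-90 (660.5, -215.3, 134) 39.5 [ 0.34  0.74 -0.18  1.47  0.15  0.95 -0.77]
-90 (660.5, -215.3, 134) -48 [ 0.13  0.74  0.16  1.48 -0.14  0.93 -2.07]
-90 (660.5, -215.3, 134) 219.5 [ 0.87  1.08 -1.28  1.44  1.03  1.38  1.82]
-90 (660.5, -215.3, 134) 132 [ 0.54  0.78 -0.53  1.46  0.43  1.02  0.65]
```

```bash
python3 - <<'E'
from h import *
F=R(np.radians(22.3-90))
movep([424,135.7,200],F); movel([424,135.7,81],guard=8); clamp()
s=read_state(); print(s['time'],s['finger_gap'],s['eef_pos'],s['ft_force'])
movel([424,135.7,235]); print(read_state()['ft_force'])
movep([660.5,-215.3,235],R(np.radians(39.5-90)))
s=read_state(); print(s['time'],s['finger_gap'],s['eef_pos'],s['ft_force'],s['qpos'])
snap('scene','scene1');c=snap('top','top1')
x=load('scene1')['image'][60:360,180:480]
cv2.imwrite('pics/c1.png',np.hstack([cv2.resize(x,(400,400)),cv2.resize(c['image'][80:280,280:480],(400,400))]))
E
```

```text
4.2917 22.782746073327978 [424.12159865 135.96440652  81.27263496] [-1.65720806  0.78035636  6.23847454]
[ 0.39434281  0.25432036 -4.63624694]
7.025 23.075622445658833 [ 660.64067052 -213.59269673  235.22801773] [ 0.47628373  0.09980221 -4.57459815] [ 0.62125051  0.71178821 -0.68701144  1.36468162  0.45537819  1.2242503
 -0.97902472]
```

View pics/c1.png

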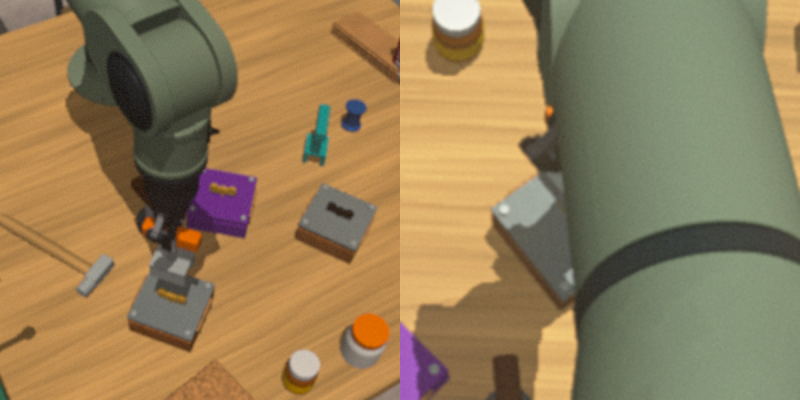

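The crop shows the key upright in the jaws above the brass clamp, with the bridge at about (170,262). Measuring how it sits in the grip.

```bash
python3 - <<'E'
from m import *
s=read_state(); e=np.array(s['eef_pos']); print(e, np.round(s['tool_rot'],4).tolist())
c=snap('scene','scene2');P=cloud(c); k=np.radians(39.5)
M=np.array([[np.cos(k),-np.sin(k)],[np.sin(k),np.cos(k)]])
q=P[seg(c,P,(280,220,340,270),(0,180),(150,215),-1,0)]; L=np.c_[(q[:,:2]-e[:2])@M,q[:,2]]
print('all low',len(L),np.round(np.percentile(L,[1,5,50,95,99],axis=0),1).tolist())
t=q[(q[:,2]>183)&(q[:,2]<198)]; print('bridge top',len(t),np.percentile(t[:,2],[5,50,95]),rect(t))
m=seg(c,P,(270,190,350,260),(3,14),(230,290),150,0); o=P[m]; O=np.c_[(o[:,:2]-e[:2])@M,o[:,2]]
print('bar',len(O),np.round(np.percentile(O,[1,5,50,95,99],axis=0),1).tolist())
h,ed=np.histogram(L[:,2],bins=np.arange(150,216,4)); print(list(zip(ed,h)))
E
```

```text
[ 660.65889828 -213.77291175  235.40760774] [[0.6374, -0.7705, 0.0004], [-0.7705, -0.6374, 0.0002], [0.0001, -0.0004, -1.0]]
all low 660 [[-28.6, -25.8, 153.7], [-26.4, -25.0, 162.4], [4.4, -11.2, 186.6], [29.6, 17.3, 199.8], [30.3, 21.0, 212.1]]
bridge top 453 [184.49982289 187.3413912  190.15636891] (array([ 661.8, -214.7]), array([60.5, 49.5]), np.float32(41.1))
bar 346 [[-43.4, -15.8, 244.6], [-40.7, -13.1, 248.0], [22.4, -5.9, 264.2], [44.4, 8.0, 267.2], [45.2, 10.4, 278.8]]
[(np.int64(150), np.int64(8)), (np.int64(154), np.int64(8)), (np.int64(158), np.int64(13)), (np.int64(162), np.int64(24)), (np.int64(166), np.int64(20)), (np.int64(170), np.int64(26)), (np.int64(174), np.int64(32)), (np.int64(178), np.int64(26)), (np.int64(182), np.int64(116)), (np.int64(186), np.int64(320)), (np.int64(190), np.int64(23)), (np.int64(194), np.int64(6)), (np.int64(198), np.int64(9)), (np.int64(202), np.int64(8)), (np.int64(206), np.int64(8)), (np.int64(210), np.int64(9))]
```

```bash
python3 - <<'E'
from h import *
T=np.array([660.6,-214.6])
def st(t):
    s=read_state(); print(t,round(s['time'],2),np.round(s['eef_pos'],1),np.round(s['ft_force'],1),np.round(s['torque'],2),round(s['finger_gap'],1),'q7',np.round(s['qpos'][6],3),'yaw',round(np.degrees(np.arctan2(s['tool_rot'][1][0],s['tool_rot'][0][0])),1))
d=np.array([0,0.])
movel([*T,146],R(np.radians(39.5-90))); wait(.3); st('above')
e=np.array(read_state()['eef_pos']); d=T-e[:2]
g=movel([*(T+d),130],max_speed=12,guard=5); st(f'guard {g}')
open_gripper(); wait(.3); st('open')
snap('scene','scene3'); 
x=load('scene3')['image'][200:340,240:380]; cv2.imwrite('pics/c3.png',cv2.resize(x,(600,600),interpolation=2))
E
```

```text
above 8.22 [ 660.8 -214.7  146.6] [-0.8  0.3 -4.7] [-0.04  0.04 -0.02] 23.0 q7 -1.026 yaw -50.5
guard True 9.09 [ 660.4 -214.5  135.3] [-1.3  0.2  8.1] [ 0.04  0.22 -0.04] 23.0 q7 -1.032 yaw -50.5
open 10.02 [ 659.7 -214.5  134.3] [ 0.3 -0.1 -0.4] [ 0.01 -0.01  0.04] 85.3 q7 -1.032 yaw -50.5
```

View pics/c3.png

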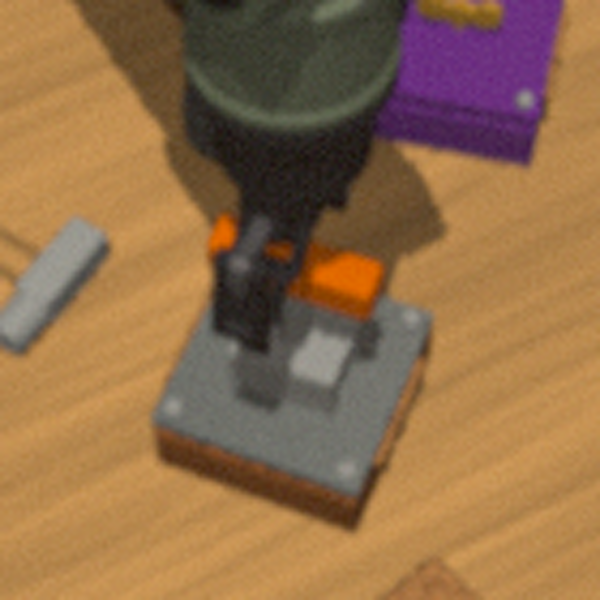

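The key stands on the plate, with the bridge at about (320,357) and the bar level. I'll check the heights before turning.

```bash
python3 - <<'E'
from m import *
c=load('scene3');P=cloud(c); k=np.radians(39.5); M=np.array([[np.cos(k),-np.sin(k)],[np.sin(k),np.cos(k)]])
q=P[seg(c,P,(280,260,350,320),(0,180),(80,96),-1,0)]; L=(q[:,:2]-[660.5,-215.3])@M
print(len(q),np.percentile(q[:,2],[5,50,95]),rect(q),np.round(np.percentile(L,[1,99],axis=0),1))
o=P[seg(c,P,(280,240,345,285),(3,14),(100,180),150,0)]; O=np.c_[(o[:,:2]-[660.5,-215.3])@M,o[:,2]]
print(np.round(np.percentile(O,[1,50,99],axis=0),1))
t=O[O[:,2]>158]
for a,b in((-50,-25),(20,50)):
    w=t[(t[:,0]>a)&(t[:,0]<b)]; print(a,len(w),np.median(w,axis=0))
E
```

```text
274 [82.04047312 87.77550133 91.18329141] (array([ 661.1, -215.6]), array([60.6, 45.7]), np.float32(41.3)) [[-28.5 -23.5]
 [ 30.   20. ]]
[[-41.5 -12.2 145.2]
 [ 22.   -3.9 163.9]
 [ 45.5  11.7 168.3]]
-50 38 [-37.85880491  -1.55197815 165.09800479]
20 122 [ 33.36881601  -1.27947013 164.45077227]
```

The key is flat: bridge top at 87.8 mm (expected 87.7), level and centred to about 1 mm. Clamping and turning clockwise.

```bash
python3 - <<'E'
from h import *
def st(t):
    s=read_state(); print(t,round(s['time'],2),np.round(s['eef_pos'],1),np.round(s['ft_force'],1),np.round(s['torque'],2),round(s['finger_gap'],1),'q7',np.round(s['qpos'][6],3),'yaw',round(np.degrees(np.arctan2(s['tool_rot'][1][0],s['tool_rot'][0][0])),1))
clamp(); st('clamped')
p=np.array([660.6,-215.0,134.6])
for a in(12,24,36,48,60,72,84):
    if abs(read_state()['ft_force'][2])>25 or read_state()['time']>24: print('stop'); break
    try: movel(p,R(np.radians(39.5-90-a)))
    except PlanningError as x: print('PE',a,x); break
    st(a)
E
```

```text
clamped 10.66 [ 659.8 -214.4  134.5] [-0.7  1.1  2.7] [ 0.11  0.09 -0.05] 23.1 q7 -1.032 yaw -50.5
12 11.02 [ 660.5 -215.   134.5] [ 0.4 -0.6 -1.7] [-0.22  0.03 -0.05] 23.3 q7 -1.213 yaw -62.3
24 11.38 [ 660.6 -215.   134.5] [ 0.  -0.5 -1. ] [-0.19 -0.04 -0.06] 23.2 q7 -1.394 yaw -74.2
36 11.73 [ 660.5 -215.3  134.6] [-0.1 -3.3 -0.8] [-0.98 -0.09 -0.01] 23.2 q7 -1.576 yaw -86.1
48 12.09 [ 660.5 -215.2  134.6] [ 0.  -4.3 -1. ] [-1.18  0.12 -0.  ] 23.3 q7 -1.757 yaw -98.1
60 12.45 [ 660.5 -215.1  134.6] [ 0.2 -5.3  0.3] [-1.32  0.26  0.03] 23.4 q7 -1.939 yaw -110.2
72 12.81 [ 660.5 -214.9  134.6] [-1.9 -3.5 -0.2] [-1.01  0.46 -0.02] 23.2 q7 -2.12 yaw -122.2
84 13.17 [ 660.6 -214.8  134.5] [-2.  -3.2  0.6] [-0.81  0.58  0.03] 23.1 q7 -2.298 yaw -134.2
```

```bash
python3 - <<'E'
from h import *
wait(.3); open_gripper(); wait(.3)
p=read_state()['eef_pos']; movel([p[0],p[1],270],max_speed=120)
movep([520,-60,330],R(np.radians(-90)))
s=read_state(); print(s['time'],s['eef_pos'])
snap('top','top4');snap('scene','scene4')
a=load('scene4')['image'][220:340,240:380]; b=load('top4')['image'][130:250,310:430]
cv2.imwrite('pics/c4.png',np.hstack([cv2.resize(a,(420,360),interpolation=2),cv2.resize(b,(360,360),interpolation=2)]))
E
cat > f.py <<'E'
import sys
from m import *
c=load('scene4');P=cloud(c)
q=P[seg(c,P,(270,250,345,325),(0,180),(82,94),-1,0)]; print('bridge',len(q),np.percentile(q[:,2],[5,50,95]),rect(q))
for n,b in(('scene4',(270,215,350,300)),('top4',(330,150,410,240))):
    c=load(n);P=cloud(c)
    o=P[seg(c,P,b,(3,14),(155,180),150,0)]
    if len(o)>10:
        print(n,'bar top',len(o),np.percentile(o[:,2],[5,50,95]),rect(o)); A=np.c_[o[:,:2]-o[:,:2].mean(0),np.ones(len(o))]; print('slope',np.linalg.lstsq(A,o[:,2],rcond=None)[0])
    w=P[seg(c,P,b,(15,28),(58,82),110,0)]
    if len(w)>5: print(n,'wing',len(w),w.mean(0),rect(w))
E
python3 f.py
```

```text
16.5417 [520.40651439 -60.75628427 329.80732995]
bridge 302 [84.07809233 87.77066103 90.78622881] (array([ 661.3, -215.3]), array([48.2, 61.7]), np.float32(136.2))
scene4 bar top 397 [159.36429073 164.6168735  167.29968661] (array([ 661.4, -215.2]), array([24.5, 88.9]), np.float32(136.3))
slope [-5.10705266e-02 -3.98209510e-02  1.64231560e+02]
top4 bar top 140 [155.82377978 163.01301757 167.05474228] (array([ 658.9, -213.7]), array([22.4, 88.3]), np.float32(136.4))
slope [1.22457283e-01 1.23041177e-01 1.62588431e+02]
```

View pics/c4.png

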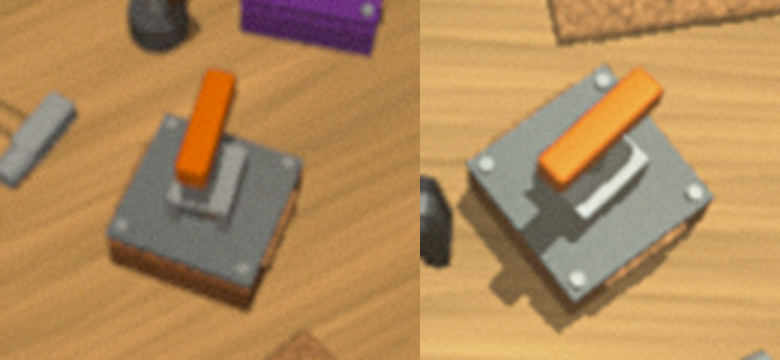

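The scene view at (210,130) and top view at (600,130) both show the key standing upright and free on the brass clamp. It has turned 83° clockwise, so the wing must have followed by about 59°, well over the 45° needed. Handing in.

```bash
python3 -c "
from workcell import *
print(finish_job(), read_state()['time'])"
```

```text
the job is handed in; nothing more can be done
the job is handed in; nothing more can be done
```

The job is handed in: the orange key stands flat on the clamp plate over the brass screw, which should have turned about 59° clockwise (45° needed). I could not see the screw's turn directly, because the bridge hides the wing.

- **Set-down:** I gripped the key by its T-bar and lowered it over the wing until it touched the plate, then let go and checked it before turning. It stood level, with the bridge top at 87.8 mm (87.7 expected), and about 1 mm off centre. I then gripped it again and turned it 84° in the same spot.
- **Screw turn:** In the images the key went from about 40° to -44°, roughly 83°. Taking off the 24° of idle travel gives the 59°. The side force rose to 3–5 N once that idle travel was used up, which fits a cheek pushing the wing.
- **Final check:** The last images put the bridge top at 87.8 mm again and the key's centre within about 2 mm of the seat. The arm was clear of everything at 16.5 s.
- **One disagreement:** The tilt fitted to the bar top differed between cameras, a slope of about 0.05 in the scene camera and 0.12 in the top one. I put this down to noise at the bar's edges, since the bridge height and both pictures show the key upright.
- **Black screw and turquoise key:** The arm was never sent near the black screw. The turquoise key was the closest neighbour at the pick-up, and I checked it was clear of the open jaws. I did not re-measure either of them at the end.

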